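# Make up a staining kit and an incubation kit

## Robot

A 6-joint arm with a two-finger parallel gripper is mounted at the origin on the work surface; the furniture and walls round the work are solid. World frame = base frame: x ahead of the robot, y to its left, z up, the work surface at z = 0. Lengths are in m, angles in rad, forces in N, time in s.
With the tool pointing down it reaches from about 0.35 to 0.8 m from the base axis. Payload 7.3 kg.
Tool frame: the origin (TCP) lies midway between the tips of the shut fingers; the grasp point (between the pads) lies 19 mm behind it; z points along the fingers, y is the line along which they close (so a half turn about z gives the same grasp; the last joint's range is limited). The gripper opens to 85 mm and grips with 20 to 120 N. Pads are 22 mm wide; open, the fingers measure 114 mm over their backs; the gripper's body (76 mm by 85 mm) begins 54 mm behind the grasp point. The pads swing forward as they close: fully open they stand 13 mm farther back than shut.
Start: joints at [-1.432, 0.342, 1.524, -0, 1.275, -0.146], TCP at [0.148, -0.504, 0.231] pointing down, gripper open.
Joint ranges: [-2.53, 2.53], [-0.77, 2.02], [0.04, 2.7], [-1, 4.14], [0.28, 2.66], [-3.11, 3.11]. Speed limits (rad/s): [2.57, 2.57, 3.14, 3.14, 3.14, 3.14].

## Interface

Orientations are given as a unit quaternion [x, y, z, w].
In Python, from workcell import env gives the robot as it stands.
- The arm moves only by the tool carry_out, never from a script. Its argument "series" is a list of rows, each an object with "travel": the shift along the tool's x, y, z in cm, a list of three; "rot": the turn, a rotation vector about the tool's x, y, z in rad, a list of three. In form: [{"travel": [tx, ty, tz], "rot": [rx, ry, rz]}, ...]. A call has exactly 8 rows; each row shifts and turns the commanded pose from where the row before left it, along the tool's axes as they then stand; what a row does not reach is not made up. A row lasts 1/8 s, in which the tool goes at most 62.5 mm and 10.7 degrees, less where a joint would pass 70% of its speed; a pose out of reach is approached as far as the arm can. A call with a gripper value outside its range is refused whole. "hand" is the opening, from -1 (shut) to 1 (fully open), so that 0 is half open, set as the call begins (left out, the last holds). The fingers move at their own pace and stop on an object; "squeeze" is the grip in N (left out, the last holds). Time passes only in rows, so rows that do not move let the fingers close, or fill a call up. It gives the time, the measured TCP pose, the force, the opening and the grip force at its end, in the units of the state.
- env.sense(): the state, without advancing time (a new reading comes with each control period).
- env.capture(name): name is "side" or "top" or "wrist"; returns the picture (400x640x3 uint8, red, green, blue); there is no depth.
- env.camera_model(name): a dict with "fx", "fy", "cx", "cy" (pixels), "T" (4x4, takes a point from camera to world coordinates). Camera axes: x right, y up, looking along -z (the intrinsics and any distortion apply to the point x, -y, -z); pixel columns grow to the right and rows downward; lengths in m; the calibration is good to about 2 mm. A picture is of the moment at which its call begins: read the wrist's pose just before it. camera_model takes no time and is no camera call; for the wrist camera it gives the pose at the moment of the call.
- env.sign_off(): hands the job in; it is judged then, once.
The state is a dict: "time": time; "q": joint angles; "joint_velocities": joint speeds; "joint_efforts": joint torques, N m; "tcp_pos": TCP position; "tool_rot": TCP orientation; "wrist_force": force on the tool from outside, world axes, zero at the start; "moment": the same for the moment, N m; "gripper_width": finger opening in m; "gripper_force": force on a finger pad.
Only numpy, scipy, OpenCV 4.12 (cv2) and the standard library are available. Lean on these libraries where they do the work, as an engineer would, in place of code of your own. Each camera call takes 0.05 s, during which the arm holds its last target. There are 200 camera calls.

## Task

Make up the two kits from the four stock items in the row just beyond the trays. The staining kit, in the tray with two round silhouettes, gets a petri dish and the small amber bottle; the incubation kit, in the tray with one round and one square silhouette, gets the other petri dish and the timer. Each thing stands or lies right way up and centred on the silhouette of its shape and size, the timer square with its silhouette; never knock the amber bottle over, and leave the well plate and the two bigger clear bottles where they are.

Things in the scene. Friction and masses are not known exactly. Their poses are not given: they have to be found in the camera images.
- stain_tray: Grey plastic kit tray, 138 (own x) x 168 (own y) mm, fixed; floor 4 mm thick, rim 4 mm wide and 10 mm high. Origin: centre of the underside, on the worktop; z up. Flat dark silhouettes on its floor, on own x = 0: 62 mm disc (petri dish) at own y = +39 mm, smaller 53 mm disc (amber bottle) at own y = -39 mm. This is the staining kit's tray: two round silhouettes.
- incubation_tray: Grey plastic kit tray, 138 (own x) x 168 (own y) mm, fixed; floor 4 mm thick, rim 4 mm wide and 10 mm high. Origin: centre of the underside, on the worktop; z up. Flat dark silhouettes on its floor, on own x = 0: 62 mm disc (petri dish) at own y = +39 mm, 67 mm square parallel to the tray (timer) at own y = -39 mm. This is the incubation kit's tray: one round, one square.
- dish_1_center (a point): One of two identical round clear petri dishes with cream filling, lying flat, 56 mm in diameter, 14 mm high. This point is its centre, 7 mm above its underside; z up. Mass about 30 g. Either dish may go to either tray.
- dish_2_center (a point): One of two identical round clear petri dishes with cream filling, lying flat, 56 mm in diameter, 14 mm high. This point is its centre, 7 mm above its underside; z up. Mass about 30 g. Either dish may go to either tray.
- timer_center (a point): Flat white lab timer, a rounded block 60 mm (own x) x 62 mm (own y), 14 mm high (16 mm with its buttons), lying with its display and buttons up. This point is its centre, 7 mm above its underside; z up. Mass about 70 g. Any of the four square ways round in its silhouette is right.
- amber_bottle_center (a point): Small brown (amber) glass bottle with an orange screw cap, standing upright: body 47 mm in diameter, 96 mm high over the cap (34 mm in diameter, the top 17 mm). This point is on its axis, 48 mm above its underside, on the straight part of the body; z up. Mass about 120 g.
- clear_bottle_center (a point): Bystander: bigger clear glass bottle with orange cap standing near the robot, at its left, 57 mm in diameter, 106 mm high. This point is on its axis, half-way up. Leave it alone.
- large_bottle_center (a point): Bystander: large clear glass bottle with orange cap standing at the far left, 71 mm in diameter, 144 mm high. This point is on its axis, half-way up. Leave it alone.
- well_plate_center (a point): Bystander: flat clear well plate lying near the robot, 128 x 86 mm, 15 mm high. This point is its centre. Leave it alone.
Things that resemble listed ones, but are neither listed nor needed, are in the scene too. What is shaped like the part that bears dish_2_center but turquoise is not meant.

How it is judged:
By the outcome, as a careful person would: the job done as asked, in the order asked, and still so for the second after the job is handed in, with the robot touching nothing.
It also fails if it takes over 99 s, if anything falls off the work surface, if the arm or the gripper's body presses on something with over 40 N, if the wrist force passes 120 N, or if a joint passes its speed limit or range.

## Working session

There is one attempt and no reset: what is moved stays moved. The work goes in short steps, Python scripts to look and compute and a tool call to move; the robot and the scene stay as the last step left them, time stands still between calls to the robot, and variables do not carry over. Pictures are saved under pics/ and viewed, at most 14 in all, crops included, and the job is handed in when it is done.

Besides the shell and the picture viewer there is one more tool, called by a JSON object that holds its "op" and its "data". carry_out: Moves the arm, as the interface text tells. Its arguments: {"type":"object","properties":{"series":{"type":"array","items":{"type":"object","properties":{"travel":{"type":"array","items":{"type":"number"}},"rot":{"type":"array","items":{"type":"number"}}}}},"hand":{"type":"number"},"squeeze":{"type":"number"}},"required":["series"]}

```bash
mkdir -p pics; ls; python3 - <<'E'
from workcell import env
import cv2,numpy as np
s=env.sense();print(s['time'],s['tcp_pos'],s['tool_rot'],s['gripper_width'])
for n in('top','side'):
    im=env.capture(n);cv2.imwrite(f'pics/{n}0.png',im[:,:,::-1]);m=env.camera_model(n);print(n,{k:np.round(v,4) if not isinstance(v,str) else v for k,v in m.items()})
E
```

```text
pics
0.0 [ 0.14745491 -0.50345489  0.23062802] [ 9.89879022e-01  1.41911715e-01 -4.06103788e-06 -7.66454546e-04] 0.08526146937725343
top {'fx': np.float64(482.7458), 'fy': np.float64(482.7458), 'cx': np.float64(312.1193), 'cy': np.float64(199.2493), 'T': array([[ 0.0027,  0.9965, -0.0833,  0.4192],
       [-0.9996,  0.005 ,  0.0278,  0.1668],
       [ 0.0281,  0.0832,  0.9961,  1.2739],
       [ 0.    ,  0.    ,  0.    ,  1.    ]])}
side {'fx': np.float64(401.078), 'fy': np.float64(401.078), 'cx': np.float64(322.7075), 'cy': np.float64(198.695), 'T': array([[-0.935 ,  0.2685, -0.2316,  0.2905],
       [-0.3544, -0.732 ,  0.5819,  0.7402],
       [-0.0133,  0.6262,  0.7795,  0.9107],
       [ 0.    ,  0.    ,  0.    ,  1.    ]])}
```

View pics/top0.png

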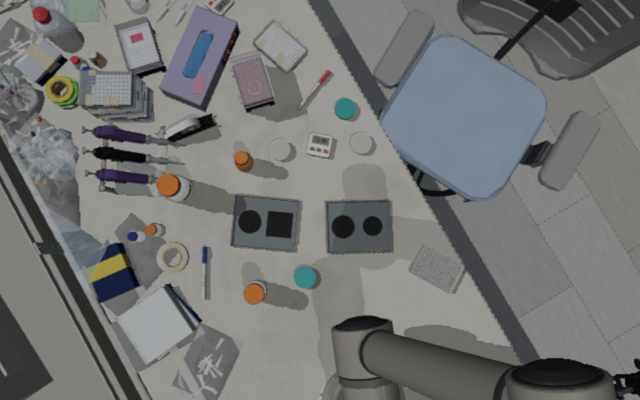

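View pics/side0.png

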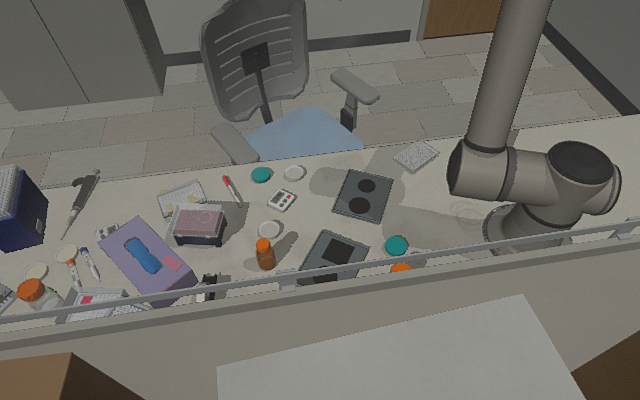

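The top view shows the incubation tray (265,222; disc and square) and the stain tray (358,226; two discs). In the row beyond them are the amber bottle (243,160), a dish (281,150), the timer (320,146) and a dish (361,143). The turquoise lids at (345,108) and (305,277) are decoys, and so are the orange caps at (168,185) and (254,293), which belong to the clear bottles. I'll confirm these in a crop and measure.

```bash
cat > h.py <<'E'
from workcell import env
import cv2,numpy as np
from scipy.spatial.transform import Rotation as R
def ray(m,px,z):
    px=np.asarray(px,float);d=np.array([(px[0]-m['cx'])/m['fx'],-(px[1]-m['cy'])/m['fy'],-1.])
    T=np.array(m['T']);d=T[:3,:3]@d;o=T[:3,3];return o+d*(z-o[2])/d[2]
def proj(m,P):
    T=np.array(m['T']);p=T[:3,:3].T@(np.asarray(P)-T[:3,3]);return np.array([m['cx']+m['fx']*p[0]/-p[2],m['cy']-m['fy']*p[1]/-p[2]])
def blobs(mask,lo,hi):
    c,_=cv2.findContours(mask.astype(np.uint8),cv2.RETR_EXTERNAL,cv2.CHAIN_APPROX_NONE)
    return [k for k in c if lo<cv2.contourArea(k)<hi]
E
python3 - <<'E'
from h import *
im=cv2.imread('pics/top0.png');m=env.camera_model('top')
cv2.imwrite('pics/crop0.png',cv2.resize(im[90:260,210:410],None,fx=3.9,fy=3.5,interpolation=cv2.INTER_CUBIC)[:600])
x0,y0=210,90;c=im[y0:260,x0:410];hsv=cv2.cvtColor(c,cv2.COLOR_BGR2HSV)
print([ (p,im[p[1],p[0]].tolist()) for p in[(281,150),(361,143),(320,140),(243,160),(300,160),(340,170),(250,222),(265,240),(264,200)]])
def show(n,mask,lo,hi,z):
    for k in blobs(mask,lo,hi):
        k=k+np.array([x0,y0]);M=cv2.moments(k);p=(M['m10']/M['m00'],M['m01']/M['m00']);r=cv2.minAreaRect(k)
        W=np.array([ray(m,q,z)[:2] for q in cv2.boxPoints(r)]);print(n,np.round(p,1),np.round(ray(m,p,z),4),'sides',np.round([np.linalg.norm(W[1]-W[0]),np.linalg.norm(W[2]-W[1])],3),'angs',np.round(np.degrees(np.arctan2(*(W[1]-W[0])[::-1])),1))
show('dark',c.max(2)<45,150,900,.004)
show('tray',(c.max(2)<125)&(c[:,:,0]>c[:,:,2]+3),1500,9000,.01)
show('cap',(hsv[:,:,0]<16)&(hsv[:,:,1]>150)&(hsv[:,:,2]>120),60,900,.096)
show('white',c.min(2)>190,100,1500,.014)
E
```

```text
[((281, 150), [142, 147, 147]), ((361, 143), [142, 147, 148]), ((320, 140), [91, 98, 92]), ((243, 160), [49, 101, 164]), ((300, 160), [147, 152, 153]), ((340, 170), [148, 153, 154]), ((250, 222), [26, 25, 26]), ((265, 240), [102, 100, 94]), ((264, 200), [101, 98, 92])]
dark [372.1 225.6] [ 0.4564 -0.027   0.004 ] sides [0.047 0.048] angs -45.2
dark [342.6 226.4] [0.4539 0.051  0.004 ] sides [0.056 0.055] angs -89.8
dark [279.  224.1] [0.4595 0.2182 0.004 ] sides [0.063 0.064] angs -5.1
dark [249.3 221.2] [0.4667 0.2959 0.004 ] sides [0.055 0.055] angs -89.8
tray [357.5 226.2] [0.4546 0.0123 0.01  ] sides [0.168 0.136] angs -88.2
tray [264.2 222.9] [0.4623 0.2565 0.01  ] sides [0.136 0.167] angs -4.8
cap [240.8 157.4] [0.6199 0.3096 0.096 ] sides [0.029 0.027] angs -89.6
```

View pics/crop0.png

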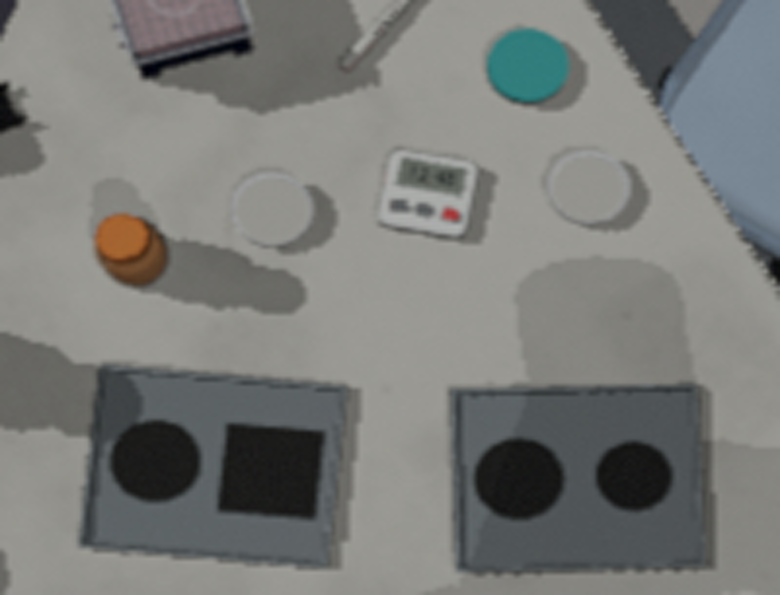

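The crop confirms the four items. The amber bottle at (131,248) is the only brown one, the two clear cream dishes are at (274,208) and (589,187), and the timer is at (427,193). The turquoise lid at (528,66) isn't wanted. Next I'll move above the stain tray and right-hand dish for a close look, with the tool's y axis along the trays' own x.

```bash
cat >> h.py <<'E'
def plan(P,yaw=None,n=8):
    """rows (travel cm, rot rz) from the present pose to TCP P (m), tool x at world yaw (deg)"""
    s=env.sense();p=s['tcp_pos'];r=R.from_quat(s['tool_rot']);X=r.as_matrix();y0=np.degrees(np.arctan2(X[1,0],X[0,0]))
    print('t',round(s['time'],2),'tcp',np.round(p,4),'yaw',round(y0,2),'w',round(s['gripper_width'],4),'F',np.round(s['wrist_force'],1),'tilt',np.round(X[:2,2],4))
    yaw=y0 if yaw is None else yaw;w=-np.radians((yaw-y0+180)%360-180)/n;d=(np.array(P)-p)/n*100
    if abs(w)<1e-3: print('row x%d'%n,np.round(X.T@d,3));return
    for i in range(n): print(np.round((r*R.from_rotvec([0,0,w*i])).as_matrix().T@d,2),round(w,4))
E
python3 - <<'E'
from h import *
m=env.camera_model('top')
for p in [(280.3,149.4),(361,143.4),(319.5,145.1)]: print(np.round(ray(m,p,.014),4))
plan([.36,-.24,.30],91.8)
E
```

```text
[0.656 0.216 0.014]
[0.6739 0.0023 0.014 ]
[0.6684 0.1125 0.014 ]
t 0.1 tcp [ 0.1475 -0.5035  0.2307] yaw 16.32 w 0.0858 F [ 0.3  1.1 -0.3] tilt [-0.0002  0.0014]
[ 3.48 -2.42 -0.86] -0.1647
[ 3.82 -1.81 -0.86] -0.1647
[ 4.07 -1.16 -0.86] -0.1647
[ 4.21 -0.48 -0.86] -0.1647
[ 4.23  0.22 -0.86] -0.1647
[ 4.13  0.91 -0.86] -0.1647
[ 3.93  1.57 -0.86] -0.1647
[ 3.62  2.2  -0.86] -0.1647
```

{"op": "carry_out", "data": {"series": [{"travel": [3.5,-2.4,-0.9],"rot": [0,0,-0.165]},{"travel": [3.8,-1.8,-0.9],"rot": [0,0,-0.165]},{"travel": [4.1,-1.2,-0.9],"rot": [0,0,-0.165]},{"travel": [4.2,-0.5,-0.9],"rot": [0,0,-0.165]},{"travel": [4.2,0.2,-0.9],"rot": [0,0,-0.165]},{"travel": [4.1,0.9,-0.9],"rot": [0,0,-0.165]},{"travel": [3.9,1.6,-0.9],"rot": [0,0,-0.165]},{"travel": [3.6,2.2,-0.9],"rot": [0,0,-0.165]}], "hand": 1}}

```text
time: 1.1
tcp_pos: [0.36, -0.2394, 0.3034]
tool_rot: [0.693, 0.721, -0.0, -0.0]
wrist_force: [0.9, -0.1, 0.5]
gripper_width: 0.0856
gripper_force: 0.0
```

```bash
python3 - <<'E'
from h import *
plan([.53,.03,.32],91.8)
print(env.sense()['q'])
E
```

```text
t 1.1 tcp [ 0.36   -0.2394  0.3034] yaw 92.25 w 0.0856 F [ 0.9 -0.1  0.5] tilt [-0.0003  0.0002]
row x8 [ 3.282  2.256 -0.208]
[-7.64518897e-01  1.16841899e-01  1.62048062e+00 -6.65918170e-05
  1.40467332e+00 -8.03784711e-01]
```

{"op": "carry_out", "data": {"series": [{"travel": [3.3,2.2,-0.2],"rot": [0,0,0]},{"travel": [3.3,2.2,-0.2],"rot": [0,0,0]},{"travel": [3.3,2.2,-0.2],"rot": [0,0,0]},{"travel": [3.3,2.2,-0.2],"rot": [0,0,0]},{"travel": [3.3,2.2,-0.2],"rot": [0,0,0]},{"travel": [3.3,2.2,-0.2],"rot": [0,0,0]},{"travel": [3.3,2.2,-0.2],"rot": [0,0,0]},{"travel": [3.3,2.2,-0.2],"rot": [0,0,0]}]}}

```text
time: 2.1
tcp_pos: [0.5267, 0.0304, 0.319]
tool_rot: [0.695, 0.719, -0.0, -0.0]
wrist_force: [-0.4, -0.7, -0.1]
gripper_width: 0.0855
gripper_force: 0.0
```

```bash
python3 - <<'E'
from h import *
m=env.camera_model('wrist');im=env.capture('wrist');cv2.imwrite('pics/w1.png',im[:,:,::-1]);np.save('w1.npy',m)
print({k:np.round(v,3) for k,v in m.items() if k!='name'})
for P in [(.674,.002,.014),(.4564,-.027,.004),(.4539,.051,.004),(.668,.1125,.014)]: print(P,np.round(proj(m,P),1))
E
```

```text
{'fx': np.float64(305.114), 'fy': np.float64(305.114), 'cx': np.float64(319.483), 'cy': np.float64(197.163), 'T': array([[ 0.999, -0.034, -0.009,  0.525],
       [ 0.035,  0.963,  0.266,  0.098],
       [-0.001, -0.266,  0.964,  0.461],
       [ 0.   ,  0.   ,  0.   ,  1.   ]])}
(0.674, 0.002, 0.014) [416.9 182.7]
(0.4564, -0.027, 0.004) [272.9 194.6]
(0.4539, 0.051, 0.004) [270.9 143.8]
(0.668, 0.1125, 0.014) [422.1 105.7]
```

View pics/w1.png

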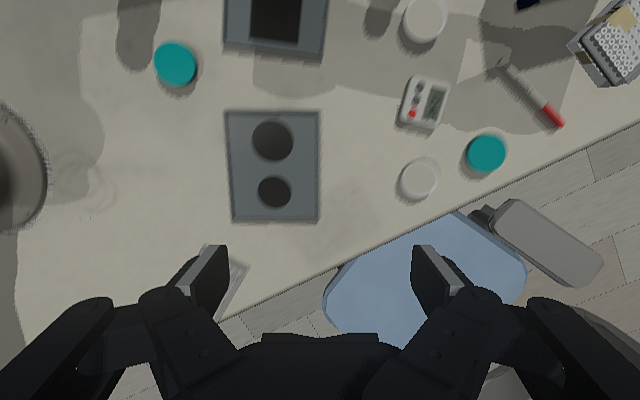

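The wrist view shows the right-hand dish at (419,180), the timer at (424,103), and the stain discs at (272,140) and (274,192). These sit 2–4 px from the top camera's predictions. I'll go over the dish for a closer look.

```bash
cat >> h.py <<'E'
def circle(im,m,P,r,z,pad=1.5):
    """centre of a round thing near world P, radius r, by Hough in a x4 enlarged crop; returns world centre, radius"""
    c=proj(m,P);s=np.linalg.norm(proj(m,np.array(P)+[r,0,0])-c);h=int(s*pad)+6;x0,y0=int(c[0])-h,int(c[1])-h
    x0=max(x0,0);y0=max(y0,0);k=4 if s<40 else 2
    g=cv2.GaussianBlur(cv2.resize(cv2.cvtColor(im[y0:y0+2*h,x0:x0+2*h],cv2.COLOR_RGB2GRAY),None,fx=k,fy=k,interpolation=cv2.INTER_CUBIC),(5,5),1.5)
    q=cv2.HoughCircles(g,cv2.HOUGH_GRADIENT_ALT,1.5,20,param1=100,param2=.5,minRadius=int(s*k*.8),maxRadius=int(s*k*1.2))
    for a in ([] if q is None else q[0]):
        px=(a[:2]+.5)/k-.5+[x0,y0];print('circle px',np.round(px,1),'r',round(a[2]/k*r/s*1000,1),'mm world',np.round(ray(m,px,z),4))
def darks(im,m,z,lo=300,hi=20000,thr=50):
    for k in blobs(im.max(2)<thr,lo,hi):
        M=cv2.moments(k);p=(M['m10']/M['m00'],M['m01']/M['m00'])
        if p[1]>240: continue
        W=np.array([ray(m,q[0],z)[:2] for q in k],np.float32);r=cv2.minAreaRect(W*1000);f=cv2.moments(W.reshape(-1,1,2)*1000)
        print('dark px',np.round(p,1),'world',np.round([f['m10']/f['m00'],f['m01']/f['m00']],1),'size',np.round(r[1],1),'ang',round(r[2],1))
E
python3 - <<'E'
from h import *
im=cv2.imread('pics/w1.png')[:,:,::-1].copy();m=np.load('w1.npy',allow_pickle=True).item()
circle(im,m,(.674,.002,.014),.028,.014);darks(im,m,.004,thr=58)
plan([.674,-.035,.20])
E
```

```text
dark px [274.  191.7] world [458.2 -22.5] size [49.5 48. ] ang 2.0
dark px [  4.8 185.5] world [ 43.7 -27.8] size [80.7 16.5] ang 76.4
dark px [272.2 141. ] world [455.9  54.7] size [57.9 55.5] ang 2.0
dark px [275.7  20.2] world [461.5 214.8] size [54.5 66.4] ang 84.8
t 2.15 tcp [0.5285 0.0339 0.3188] yaw 92.08 w 0.0853 F [-1.6  2.6 -0.1] tilt [0.0006 0.0026]
row x8 [-0.93   1.786  1.484]
```

{"op": "carry_out", "data": {"series": [{"travel": [-1.4,2.4,2.0],"rot": [0,0,0]},{"travel": [-1.4,2.4,2.0],"rot": [0,0,0]},{"travel": [-1.2,2.4,2.0],"rot": [0,0,0]},{"travel": [-1.2,2.4,2.0],"rot": [0,0,0]},{"travel": [-1.2,2.4,2.0],"rot": [0,0,0]},{"travel": [-1.0,2.3,1.9],"rot": [0,0,0]},{"travel": [0,0,0],"rot": [0,0,0]},{"travel": [0,0,0],"rot": [0,0,0]}]}}

```text
time: 3.15
tcp_pos: [0.6713, -0.0398, 0.2005]
tool_rot: [0.695, 0.719, -0.0, -0.0]
wrist_force: [-0.6, -0.1, -0.6]
gripper_width: 0.0853
gripper_force: 0.0
```

```bash
python3 - <<'E'
from h import *
print(env.sense()['tcp_pos'])
m=env.camera_model('wrist');im=env.capture('wrist');cv2.imwrite('pics/w2.png',im[:,:,::-1]);np.save('w2.npy',m)
print(m['T'][:3,3],env.sense()['tcp_pos'])
circle(im,m,(.674,.002,.014),.028,.014);print(proj(m,(.674,.002,.014)),proj(m,(.668,.1125,.014)))
E
```

```text
[ 0.67131123 -0.03975885  0.20054867]
[0.66914575 0.02748784 0.34296289] [ 0.67143052 -0.03967545  0.20123175]
circle px [324.1 135.8] r 25.3 mm world [0.6748 0.0044 0.014 ]
circle px [324.1 135.8] r 28.3 mm world [0.6748 0.0044 0.014 ]
[323.30066377 138.06334785] [321.51470682  21.66361976]
```

View pics/w2.png

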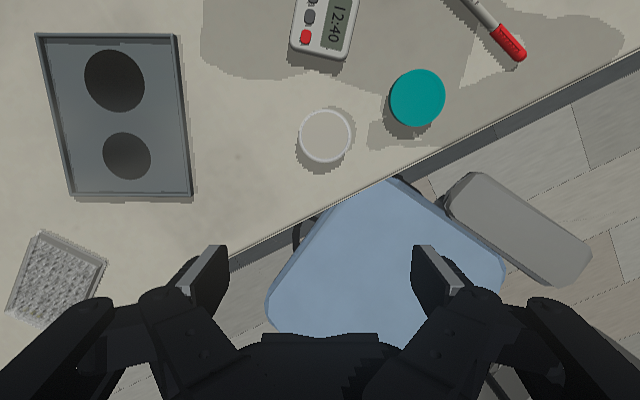

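Dish 2 is at (324,136), world (0.675, 0.004), radius 28 mm as it should be. Nothing lies under the fingers on either side, so I'll descend.

```bash
python3 - <<'E'
from h import *
plan([.6748,.004,.0005],n=1)
E
```

```text
t 3.2 tcp [ 0.6714 -0.0397  0.2012] yaw 91.96 w 0.0854 F [0.7 0.2 0.4] tilt [ 0.0008 -0.0001]
row x1 [ 4.357  0.471 20.073]
```

{"op": "carry_out", "data": {"series": [{"travel": [2.2,0.2,4.0],"rot": [0,0,0]},{"travel": [2.16,0.27,4.5],"rot": [0,0,0]},{"travel": [0,0,4.0],"rot": [0,0,0]},{"travel": [0,0,3.0],"rot": [0,0,0]},{"travel": [0,0,2.5],"rot": [0,0,0]},{"travel": [0,0,1.5],"rot": [0,0,0]},{"travel": [0,0,0.55],"rot": [0,0,0]},{"travel": [0,0,0],"rot": [0,0,0]}]}}

```text
time: 4.2
tcp_pos: [0.6754, 0.0038, 0.0006]
tool_rot: [0.695, 0.719, 0.0, 0.0]
wrist_force: [0.6, 0.2, 1.0]
gripper_width: 0.0858
gripper_force: 0.0
```

```bash
python3 - <<'E'
from h import *
plan([.6748,.004,.0005],n=1)
E
```

```text
t 4.2 tcp [6.754e-01 3.800e-03 6.000e-04] yaw 91.95 w 0.0858 F [0.6 0.2 1. ] tilt [ 0.0011 -0.0002]
row x1 [ 0.025 -0.054  0.01 ]
```

{"op": "carry_out", "data": {"series": [{"travel": [0,0,0],"rot": [0,0,0]},{"travel": [0,0,0],"rot": [0,0,0]},{"travel": [0,0,0],"rot": [0,0,0]},{"travel": [0,0,0],"rot": [0,0,0]},{"travel": [0,0,0],"rot": [0,0,0]},{"travel": [0,0,0],"rot": [0,0,0]},{"travel": [0,0,0],"rot": [0,0,0]},{"travel": [0,0,0],"rot": [0,0,0]}], "hand": -0.2, "squeeze": 25}}

```text
time: 5.2
tcp_pos: [0.6757, 0.0037, 0.0011]
tool_rot: [0.695, 0.719, 0.001, 0.001]
wrist_force: [-0.0, 0.2, 5.7]
gripper_width: 0.0547
gripper_force: 26.6
```

```bash
python3 - <<'E'
from h import *
plan([.6757,.0037,.041],n=1)
plan([.456,-.005,.18],n=1)
E
```

```text
t 5.2 tcp [0.6757 0.0037 0.0011] yaw 91.95 w 0.0547 F [-0.   0.2  5.7] tilt [ 0.0019 -0.0003]
row x1 [ 0.     0.011 -3.993]
t 5.2 tcp [0.6757 0.0037 0.0011] yaw 91.95 w 0.0547 F [-0.   0.2  5.7] tilt [ 0.0019 -0.0003]
row x1 [ -0.128 -21.95  -17.934]
```

{"op": "carry_out", "data": {"series": [{"travel": [0,0,-2.0],"rot": [0,0,0]},{"travel": [0,-1.5,-4.0],"rot": [0,0,0]},{"travel": [0,-4.0,-4.0],"rot": [0,0,0]},{"travel": [0,-5.0,-3.5],"rot": [0,0,0]},{"travel": [-0.1,-5.0,-2.5],"rot": [0,0,0]},{"travel": [0,-4.5,-1.5],"rot": [0,0,0]},{"travel": [0,-2.0,-0.4],"rot": [0,0,0]},{"travel": [0,0,0],"rot": [0,0,0]}]}}

```text
time: 6.2
tcp_pos: [0.4547, -0.0047, 0.1804]
tool_rot: [0.695, 0.719, 0.001, 0.001]
wrist_force: [1.1, 0.4, 0.2]
gripper_width: 0.0549
gripper_force: 26.8
```

```bash
cat > look.py <<'E'
from h import *
import sys
s=env.sense()['tcp_pos'];m=env.camera_model('wrist');im=env.capture('wrist');n=sys.argv[1];cv2.imwrite(f'pics/{n}.png',im[:,:,::-1]);np.save(n+'.npy',m)
print(s,env.sense()['tcp_pos'],'T-tcp',m['T'][:3,3]-s);darks(im,m,.004,thr=58)
E
python3 look.py w3
```

```text
[ 0.45469857 -0.00473831  0.18042571] [ 0.45565134 -0.00482023  0.17998268] T-tcp [-0.00256498  0.06735753  0.14236662]
dark px [584.9 239.6] world [758.7 -65.6] size [ 44.6 139. ] ang 64.0
dark px [319.9 188. ] world [456.1 -15.4] size [52.1 30.5] ang 0.7
dark px [320.4 122.8] world [454.2  52.1] size [60.2 60.2] ang 2.0
```

View pics/w3.png

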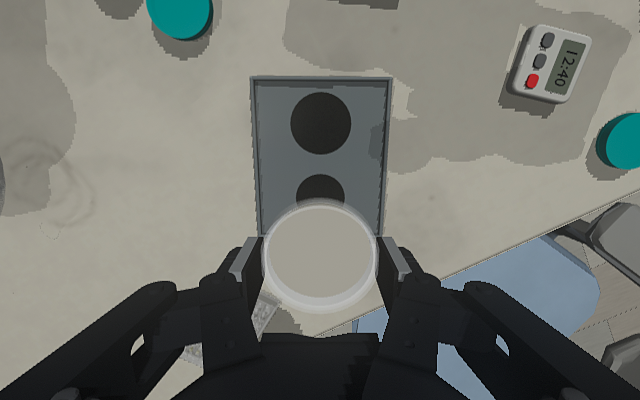

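The dish is level in the grip at about (320,252), and its target disc is at (320,123), world (0.454, 0.052). I'll check how the dish sits relative to the TCP and plan the lowering.

```bash
python3 - <<'E'
from h import *
im=cv2.imread('pics/w3.png')[:,:,::-1].copy();m=np.load('w3.npy',allow_pickle=True).item()
P=(.455,-.0048,.193);print(proj(m,P),[np.round(proj(m,(.455,-.0048+d,.193)),1).tolist() for d in(-.028,.028)])
circle(im,m,P,.028,.193,pad=1.3)
plan([.4545,.052,.006],n=1)
E
```

```text
[319.8577574  262.06366755] [[317.9, 313.5], [322.1, 205.0]]
circle px [321.2 256. ] r 26.6 mm world [ 0.4555 -0.0017  0.193 ]
circle px [321.2 256. ] r 23.6 mm world [ 0.4555 -0.0017  0.193 ]
t 6.25 tcp [ 0.4557 -0.0048  0.18  ] yaw 91.93 w 0.0554 F [ 0.3 -0.5 -0.5] tilt [ 0.0026 -0.0005]
row x1 [ 5.693  0.033 17.395]
```

{"op": "carry_out", "data": {"series": [{"travel": [2.8,0,3.5],"rot": [0,0,0]},{"travel": [2.8,0,4.5],"rot": [0,0,0]},{"travel": [0,0,4.0],"rot": [0,0,0]},{"travel": [0,0,2.5],"rot": [0,0,0]},{"travel": [0,0,1.8],"rot": [0,0,0]},{"travel": [0,0,1.0],"rot": [0,0,0]},{"travel": [0,0,0],"rot": [0,0,0]},{"travel": [0,0,0],"rot": [0,0,0]}]}}

```text
time: 7.25
tcp_pos: [0.4539, 0.0512, 0.0059]
tool_rot: [0.695, 0.719, 0.0, 0.0]
wrist_force: [-0.4, 0.5, -0.2]
gripper_width: 0.055
gripper_force: 27.6
```

```bash
python3 - <<'E'
from h import *
plan([.4545,.051,.006],n=1)
E
```

```text
t 7.25 tcp [0.4539 0.0512 0.0059] yaw 91.95 w 0.055 F [-0.4  0.5 -0.2] tilt [ 0.0008 -0.0001]
row x1 [-0.025  0.058 -0.006]
```

{"op": "carry_out", "data": {"series": [{"travel": [0,0,0],"rot": [0,0,0]},{"travel": [0,0,0],"rot": [0,0,0]},{"travel": [0,0,0],"rot": [0,0,0]},{"travel": [0,0,-1.5],"rot": [0,0,0]},{"travel": [0,0,-4.0],"rot": [0,0,0]},{"travel": [0,0,-5.0],"rot": [0,0,0]},{"travel": [0,0,-5.0],"rot": [0,0,0]},{"travel": [0,0,-3.5],"rot": [0,0,0]}], "hand": 0.65}}

```text
time: 8.25
tcp_pos: [0.4536, 0.0513, 0.1982]
tool_rot: [0.695, 0.719, 0.001, 0.001]
wrist_force: [-0.0, 0.0, -1.0]
gripper_width: 0.0703
gripper_force: 0.0
```

{"op": "carry_out", "data": {"series": [{"travel": [0,0,-4.0],"rot": [0,0,0]},{"travel": [0,0,0],"rot": [0,0,0]},{"travel": [0,0,0],"rot": [0,0,0]},{"travel": [0,0,0],"rot": [0,0,0]},{"travel": [0,0,0],"rot": [0,0,0]},{"travel": [0,0,0],"rot": [0,0,0]},{"travel": [0,0,0],"rot": [0,0,0]},{"travel": [0,0,0],"rot": [0,0,0]}], "hand": 1}}

```text
time: 9.25
tcp_pos: [0.4532, 0.0513, 0.2357]
tool_rot: [0.695, 0.719, -0.0, 0.0]
wrist_force: [-0.1, 0.4, 0.1]
gripper_width: 0.0854
gripper_force: 0.0
```

```bash
python3 look.py w4; python3 - <<'E'
from h import *
im=cv2.imread('pics/w4.png')[:,:,::-1].copy();m=np.load('w4.npy',allow_pickle=True).item()
circle(im,m,(.4545,.052,.018),.028,.018)
c=proj(m,(.455,.013,.0)).astype(int);print(c);cv2.imwrite('pics/w4c.png',cv2.resize(im[c[1]-110:c[1]+90,c[0]-120:c[0]+120,::-1],None,fx=2.5,fy=2.5))
plan([.62,.26,.28],n=1)
E
```

```text
[0.45324117 0.05126441 0.23572404] [0.45327258 0.05127043 0.23577911] T-tcp [-0.00220315  0.06729173  0.14239562]
dark px [319.5 227.2] world [456.2 -25.8] size [51.2 50.2] ang 2.0
dark px [329.9  25.3] world [459.2 211.2] size [55.6 67.1] ang 84.6
circle px [319.9 168.4] r 29.2 mm world [0.4538 0.0548 0.018 ]
circle px [319.9 168.4] r 25.5 mm world [0.4538 0.0548 0.018 ]
[319 198]
t 9.3 tcp [0.4533 0.0513 0.2358] yaw 91.95 w 0.0853 F [-1.3 -0.1 -0.6] tilt [ 0.0001 -0.0001]
row x1 [20.293 17.373 -4.422]
```

View pics/w4c.png

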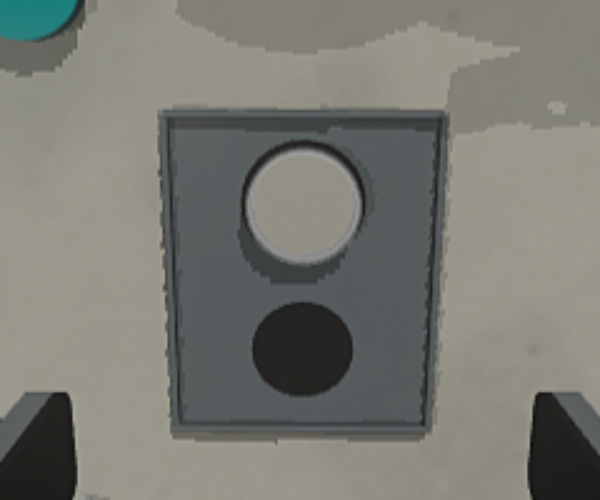

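```bash
python3 - <<'E'
from h import *
im=cv2.imread('pics/w4.png')[:,:,::-1].copy();m=np.load('w4.npy',allow_pickle=True).item()
g=im.min(2)[130:205,285:355]
k=max(blobs(g>125,200,9000),key=cv2.contourArea)+np.array([285,130]);W=np.array([ray(m,q[0],.018)[:2]*1000 for q in k],np.float32)
print(np.round(cv2.fitEllipse(W),1).tolist() if 0 else cv2.fitEllipse(W))
print(g[:,34].tolist())
for y in (.0841-.001,.0841-.062): print(proj(m,(.4545,y,.004)))
print(env.sense()['time'])
E
```

```text
((454.04669189453125, 52.31838607788086), (52.38277816772461, 52.813716888427734), 176.41871643066406)
[137, 120, 73, 95, 83, 63, 63, 65, 64, 62, 72, 91, 91, 81, 41, 30, 46, 89, 133, 152, 139, 134, 135, 135, 135, 135, 135, 135, 135, 135, 135, 135, 135, 135, 135, 135, 134, 134, 134, 135, 134, 135, 134, 134, 134, 134, 135, 134, 135, 134, 134, 134, 134, 134, 135, 135, 135, 134, 134, 135, 138, 141, 128, 95, 76, 57, 60, 60, 61, 60, 57, 69, 89, 86, 85]
[321.29856099 143.35412026]
[319.52346032 192.0260559 ]
9.3
```

The dish is centred on its silhouette, (454.0, 52.3) mm against (454.2, 52.1) mm. Next is the amber bottle.

{"op": "carry_out", "data": {"series": [{"travel": [3.2,2.8,-1.0],"rot": [0,0,0]},{"travel": [3.6,3.0,-1.0],"rot": [0,0,0]},{"travel": [3.6,3.0,-1.0],"rot": [0,0,0]},{"travel": [3.6,3.0,-1.0],"rot": [0,0,0]},{"travel": [3.3,3.0,-0.4],"rot": [0,0,0]},{"travel": [3.0,2.6,0],"rot": [0,0,0]},{"travel": [0,0,0],"rot": [0,0,0]},{"travel": [0,0,0],"rot": [0,0,0]}]}}

```text
time: 10.3
tcp_pos: [0.6199, 0.2597, 0.2793]
tool_rot: [0.695, 0.719, -0.001, -0.0]
wrist_force: [0.3, 0.1, 0.4]
gripper_width: 0.0856
gripper_force: 0.0
```

```bash
python3 look.py w5; python3 - <<'E'
from h import *
im=cv2.imread('pics/w5.png')[:,:,::-1].copy();m=np.load('w5.npy',allow_pickle=True).item()
h=cv2.cvtColor(im,cv2.COLOR_RGB2HSV)
for k in blobs((h[:,:,0]<16)&(h[:,:,1]>150)&(h[:,:,2]>120),200,9000):
    W=np.array([ray(m,q[0],.096)[:2]*1000 for q in k],np.float32);c,r=cv2.minEnclosingCircle(W);print('cap',k[:,0].mean(0),c,r,cv2.fitEllipse(W))
circle(im,m,(.656,.216,.014),.028,.014)
E
```

```text
[0.61988739 0.2597239  0.2793198 ] [0.61985922 0.25936425 0.27981141] T-tcp [-0.00205616  0.06736144  0.14234997]
dark px [204.5 187.7] world [459.3 218.9] size [65.9 66.5] ang 84.7
dark px [434.1 157.2] world [776.9 272.4] size [19.1 89.1] ang 14.4
dark px [213.1 132.7] world [475.7 295.5] size [59.5 52.2] ang 89.3
dark px [522.7  73.6] world [880.2 382.2] size [ 25.5 280. ] ang 68.1
dark px [408.3  35. ] world [724.6 422.8] size [39.9 80.3] ang 22.9
cap [ 15.31168831 149.6038961 ] (297.09136962890625, 271.3857421875) 30.673845291137695 ((294.7443542480469, 278.2170715332031), (33.21415328979492, 61.6688117980957), 148.2609100341797)
cap [321.19417476 125.9223301 ] (619.7103271484375, 312.7243347167969) 17.922456741333008 ((620.256591796875, 311.93145751953125), (30.558828353881836, 34.2408447265625), 3.9069557189941406)
circle px [344.4 193. ] r 27.0 mm world [0.6556 0.2215 0.014 ]
circle px [344.4 193. ] r 23.9 mm world [0.6556 0.2215 0.014 ]
```

View pics/w5.png

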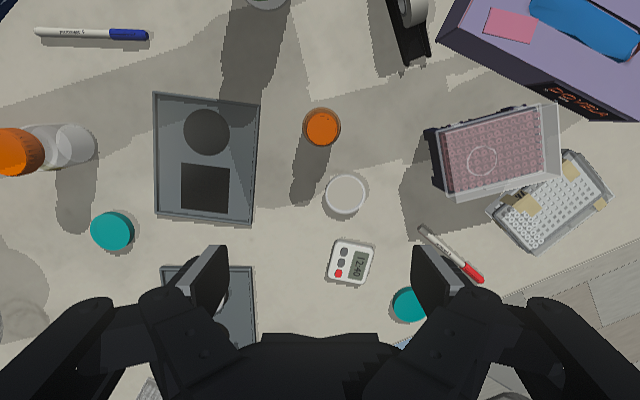

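The amber cap is at (321,126), world (0.620, 0.312). That fits the top view, and the fingers have clear space. I'll descend to mid-body.

```bash
python3 - <<'E'
from h import *
plan([.620,.3117,.030],n=1)
E
```

```text
t 10.35 tcp [0.6199 0.2594 0.2798] yaw 91.92 w 0.0856 F [-0.5 -0.2 -0.9] tilt [-0.0004 -0.0005]
row x1 [ 5.242  0.2   24.979]
```

Lateral move first at height, then straight down.

{"op": "carry_out", "data": {"series": [{"travel": [2.6,0.1,1.0],"rot": [0,0,0]},{"travel": [2.6,0.1,2.0],"rot": [0,0,0]},{"travel": [0,0,4.0],"rot": [0,0,0]},{"travel": [0,0,4.0],"rot": [0,0,0]},{"travel": [0,0,3.0],"rot": [0,0,0]},{"travel": [0,0,3.0],"rot": [0,0,0]},{"travel": [0,0,2.0],"rot": [0,0,0]},{"travel": [0,0,0],"rot": [0,0,0]}]}}

```text
time: 11.35
tcp_pos: [0.6184, 0.3128, 0.0864]
tool_rot: [0.695, 0.719, -0.003, -0.001]
wrist_force: [0.1, 0.6, 0.4]
gripper_width: 0.0853
gripper_force: 0.0
```

{"op": "carry_out", "data": {"series": [{"travel": [0,0,2.0],"rot": [0,0,0]},{"travel": [0,0,2.0],"rot": [0,0,0]},{"travel": [0,0,1.3],"rot": [0,0,0]},{"travel": [0,0,0.6],"rot": [0,0,0]},{"travel": [0,0,0],"rot": [0,0,0]},{"travel": [0,0,0],"rot": [0,0,0]},{"travel": [0,0,0],"rot": [0,0,0]},{"travel": [0,0,0],"rot": [0,0,0]}]}}

```text
time: 12.35
tcp_pos: [0.6207, 0.3121, 0.0312]
tool_rot: [0.695, 0.719, 0.0, 0.0]
wrist_force: [0.3, 0.4, -0.5]
gripper_width: 0.0856
gripper_force: 0.0
```

{"op": "carry_out", "data": {"series": [{"travel": [0,0,0],"rot": [0,0,0]},{"travel": [0,0,0],"rot": [0,0,0]},{"travel": [0,0,0],"rot": [0,0,0]},{"travel": [0,0,0],"rot": [0,0,0]},{"travel": [0,0,0],"rot": [0,0,0]},{"travel": [0,0,0],"rot": [0,0,0]},{"travel": [0,0,0],"rot": [0,0,0]},{"travel": [0,0,0],"rot": [0,0,0]}], "hand": -0.3, "squeeze": 40}}

```text
time: 13.35
tcp_pos: [0.6206, 0.3122, 0.0311]
tool_rot: [0.695, 0.719, 0.0, 0.0]
wrist_force: [-1.7, 0.4, 5.7]
gripper_width: 0.0441
gripper_force: 41.4
```

{"op": "carry_out", "data": {"series": [{"travel": [0,0,-1.5],"rot": [0,0,0]},{"travel": [0,0,-3.0],"rot": [0,0,0]},{"travel": [0,0,-3.0],"rot": [0,0,0]},{"travel": [0,0,-3.0],"rot": [0,0,0]},{"travel": [0,0,-1.5],"rot": [0,0,0]},{"travel": [0,0,0],"rot": [0,0,0]},{"travel": [0,0,0],"rot": [0,0,0]},{"travel": [0,0,0],"rot": [0,0,0]}]}}

```text
time: 14.35
tcp_pos: [0.6199, 0.3118, 0.1491]
tool_rot: [0.695, 0.719, -0.001, -0.001]
wrist_force: [1.1, 0.2, -1.1]
gripper_width: 0.0441
gripper_force: 41.1
```

```bash
python3 look.py w6; python3 - <<'E'
from h import *
im=cv2.imread('pics/w6.png')[:,:,::-1].copy();m=np.load('w6.npy',allow_pickle=True).item();p=env.sense()['tcp_pos']
h=cv2.cvtColor(im,cv2.COLOR_RGB2HSV);z=p[2]+.065
for k in blobs((h[:,:,0]<16)&(h[:,:,1]>130)&(h[:,:,2]>100),1000,30000):
    W=np.array([ray(m,q[0],z)[:2]*1000 for q in k],np.float32);print('cap',k[:,0].mean(0),cv2.minEnclosingCircle(W),cv2.fitEllipse(W),k[:,0].min(0),k[:,0].max(0))
print(proj(m,(p[0],p[1],z)))
plan([.4565,-.0258,.15],n=8)
E
```

```text
[0.61986288 0.31184089 0.14908063] [0.6199889  0.31189368 0.14937584] T-tcp [-0.00185241  0.06742526  0.14235336]
dark px [166.8 201. ] world [470.1 289.8] size [61.9 43.3] ang 25.4
dark px [512.  204.6] world [806.7 294.9] size [155.6  97.2] ang 52.2
dark px [441.1  58.9] world [722.2 426.1] size [41.  92.5] ang 23.0
cap [323.50870406 276.6073501 ] ((619.0785522460938, 333.9459228515625), 23.520158767700195) ((618.87841796875, 331.63275146484375), (28.115673065185547, 48.02204132080078), 4.9379143714904785) [267 199] [371 337]
[318.80559699 343.95954623]
t 14.4 tcp [0.62   0.3119 0.1494] yaw 91.95 w 0.0441 F [-0.  -0.5 -1.4] tilt [-0.0021 -0.0009]
row x8 [-4.149 -2.186  0.   ]
```

View pics/w6.png

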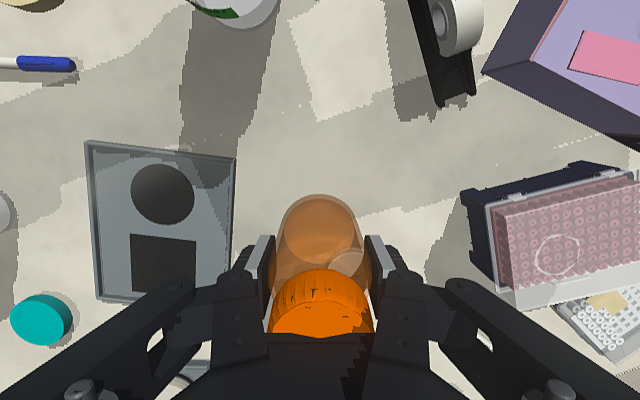

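The bottle hangs upright between the pads. The far edge of its body is at about (320,195), so I'll check that offset and move to above the small disc.

```bash
python3 - <<'E'
from h import *
m=np.load('w6.npy',allow_pickle=True).item()
for z in (.118,.124): print(ray(m,(320,194.5),z)[:2]-[0,.0235], proj(m,(.62,.3118+.0235,z)))
E
```

```text
[0.6195183  0.30937842] [320.96846932 190.54100136]
[0.61946614 0.31098322] [320.99176028 193.14275451]
```

{"op": "carry_out", "data": {"series": [{"travel": [-3.0,-1.5,0],"rot": [0,0,0]},{"travel": [-5.0,-2.5,0],"rot": [0,0,0]},{"travel": [-5.0,-2.7,0],"rot": [0,0,0]},{"travel": [-5.0,-2.7,0],"rot": [0,0,0]},{"travel": [-5.0,-2.7,0],"rot": [0,0,0]},{"travel": [-4.5,-2.5,0],"rot": [0,0,0]},{"travel": [-3.5,-1.9,0],"rot": [0,0,0]},{"travel": [-2.2,-1.0,0],"rot": [0,0,0]}]}}

```text
time: 15.4
tcp_pos: [0.4558, -0.0271, 0.1507]
tool_rot: [0.695, 0.719, -0.0, -0.0]
wrist_force: [0.1, 0.0, -1.5]
gripper_width: 0.0445
gripper_force: 41.3
```

```bash
python3 - <<'E'
from h import *
plan([.4565,-.0258,.036],n=1)
E
```

```text
t 15.4 tcp [ 0.4558 -0.0271  0.1507] yaw 91.87 w 0.0445 F [ 0.1  0.  -1.5] tilt [-0.0004 -0.0002]
row x1 [ 0.132  0.081 11.469]
```

{"op": "carry_out", "data": {"series": [{"travel": [0.2,0.1,2.0],"rot": [0,0,0]},{"travel": [0,0,3.0],"rot": [0,0,0]},{"travel": [0,0,3.0],"rot": [0,0,0]},{"travel": [0,0,1.8],"rot": [0,0,0]},{"travel": [0,0,1.0],"rot": [0,0,0]},{"travel": [0,0,0.4],"rot": [0,0,0]},{"travel": [0,0,0.2],"rot": [0,0,0]},{"travel": [0,0,0],"rot": [0,0,0]}]}}

```text
time: 16.4
tcp_pos: [0.4581, -0.0237, 0.0372]
tool_rot: [0.695, 0.719, 0.0, 0.0]
wrist_force: [0.2, 0.3, -1.4]
gripper_width: 0.0442
gripper_force: 41.2
```

```bash
python3 - <<'E'
from h import *
plan([.4565,-.0248,.0355],n=1)
E
```

```text
t 16.4 tcp [ 0.4581 -0.0237  0.0372] yaw 91.95 w 0.0442 F [ 0.2  0.3 -1.4] tilt [ 0.0009 -0.0003]
row x1 [-0.105 -0.165  0.167]
```

{"op": "carry_out", "data": {"series": [{"travel": [-0.1,-0.16,0],"rot": [0,0,0]},{"travel": [0,0,0.1],"rot": [0,0,0]},{"travel": [0,0,0.05],"rot": [0,0,0]},{"travel": [0,0,0],"rot": [0,0,0]},{"travel": [0,0,0],"rot": [0,0,0]},{"travel": [0,0,0],"rot": [0,0,0]},{"travel": [0,0,0],"rot": [0,0,0]},{"travel": [0,0,0],"rot": [0,0,0]}]}}

```text
time: 17.4
tcp_pos: [0.4562, -0.0247, 0.0353]
tool_rot: [0.695, 0.719, -0.0, 0.0]
wrist_force: [0.0, -1.0, -1.5]
gripper_width: 0.044
gripper_force: 41.2
```

{"op": "carry_out", "data": {"series": [{"travel": [0,0,0],"rot": [0,0,0]},{"travel": [0,0,0],"rot": [0,0,0]},{"travel": [0,0,0],"rot": [0,0,0]},{"travel": [0,0,0],"rot": [0,0,0]},{"travel": [0,0,0],"rot": [0,0,0]},{"travel": [0,0,0],"rot": [0,0,0]},{"travel": [0,0,0],"rot": [0,0,0]},{"travel": [0,0,0],"rot": [0,0,0]}], "hand": 0.6}}

```text
time: 18.4
tcp_pos: [0.4562, -0.0247, 0.0353]
tool_rot: [0.695, 0.719, -0.0, 0.0]
wrist_force: [0.3, 0.4, 0.1]
gripper_width: 0.0685
gripper_force: 0.0
```

{"op": "carry_out", "data": {"series": [{"travel": [0,0,-2.0],"rot": [0,0,0]},{"travel": [0,0,-3.5],"rot": [0,0,0]},{"travel": [0,0,-4.0],"rot": [0,0,0]},{"travel": [0,0,-4.5],"rot": [0,0,0]},{"travel": [0,0,-4.5],"rot": [0,0,0]},{"travel": [0,0,-4.5],"rot": [0,0,0]},{"travel": [0,0,-2.0],"rot": [0,0,0]},{"travel": [0,0,0],"rot": [0,0,0]}], "hand": 1}}

```text
time: 19.4
tcp_pos: [0.4568, -0.0248, 0.2865]
tool_rot: [0.695, 0.719, 0.001, 0.001]
wrist_force: [0.4, 0.2, -0.7]
gripper_width: 0.0853
gripper_force: 0.0
```

```bash
python3 look.py w7; python3 - <<'E'
from h import *
im=cv2.imread('pics/w7.png')[:,:,::-1].copy();m=np.load('w7.npy',allow_pickle=True).item()
h=cv2.cvtColor(im,cv2.COLOR_RGB2HSV)
for k in blobs((h[:,:,0]<16)&(h[:,:,1]>150)&(h[:,:,2]>120),200,9000):
    W=np.array([ray(m,q[0],.1)[:2]*1000 for q in k],np.float32);print('cap',k[:,0].mean(0),cv2.minEnclosingCircle(W),cv2.fitEllipse(W))
t=env.capture('top');mt=env.camera_model('top');cv2.imwrite('pics/top7.png',t[:,:,::-1])
a=im[90:330,190:450];b=cv2.resize(t[170:270,290:410],None,fx=2.4,fy=2.4)
cv2.imwrite('pics/c7.png',np.hstack([a,b])[:,:,::-1])
plan([.652,.170,.26],n=8)
E
```

```text
[ 0.45678738 -0.02478469  0.28649365] [ 0.45610046 -0.02466763  0.28506413] T-tcp [-0.00269451  0.06740084  0.14232031]
dark px [534.2 209.1] world [776.7 -83.4] size [ 45.6 240.2] ang 62.7
dark px [ 12.5 156.6] world [ 31.2 -32.4] size [95.6 38. ] ang 76.5
cap [318.22093023 175.60465116] ((456.4517517089844, -24.059619903564453), 17.45090675354004) ((456.38214111328125, -24.29509925842285), (30.526325225830078, 34.38807678222656), 174.53717041015625)
t 19.5 tcp [ 0.4557 -0.0246  0.2843] yaw 91.95 w 0.0852 F [-0.   0.2 -0.5] tilt [-0.0015  0.0003]
row x8 [2.347 2.535 0.301]
```

View pics/c7.png

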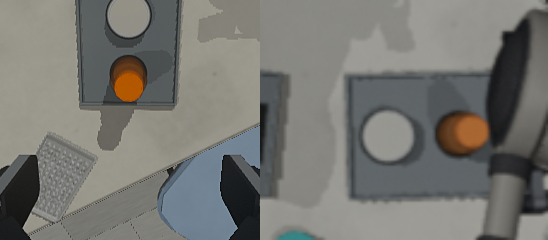

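The bottle stands upright on the small disc, with its cap at (456.4, −24.2) mm against (456.5, −25.8) mm. The offset is 1.6 mm, inside the 3 mm margin. Next is dish 1.

{"op": "carry_out", "data": {"series": [{"travel": [2.5,2.8,0],"rot": [0,0,0]},{"travel": [3.5,3.6,0],"rot": [0,0,0]},{"travel": [3.5,3.6,0.5],"rot": [0,0,0]},{"travel": [3.5,3.6,1.5],"rot": [0,0,0]},{"travel": [3.5,3.6,2.0],"rot": [0,0,0]},{"travel": [2.6,3.0,2.5],"rot": [0,0,0]},{"travel": [0,0,1.5],"rot": [0,0,0]},{"travel": [0,0,0],"rot": [0,0,0]}]}}

```text
time: 20.5
tcp_pos: [0.6501, 0.1726, 0.2022]
tool_rot: [0.695, 0.719, -0.002, -0.002]
wrist_force: [-0.5, -0.1, 1.2]
gripper_width: 0.0853
gripper_force: 0.0
```

```bash
cat >> h.py <<'E'
def dish(im,m,P,z):
    """bright rim of a dish near P: threshold in a crop, ellipse fit of the outer edge, in mm"""
    c=proj(m,P).astype(int);s=np.linalg.norm(proj(m,np.array(P)+[.028,0,0])-proj(m,P));h=int(s*1.5);o=np.maximum(c-h,0)
    g=im.min(2)[o[1]:o[1]+2*h,o[0]:o[0]+2*h];e=np.median(g)
    t=g>np.percentile(g,99)*.5+e*.5
    for k in blobs(t,200,90000):
        k=k+o;W=np.array([ray(m,q[0],z)[:2]*1000 for q in k],np.float32);print('dish',k[:,0].mean(0),cv2.fitEllipse(W)[:2],cv2.minEnclosingCircle(W))
E
python3 look.py w8; python3 - <<'E'
from h import *
im=cv2.imread('pics/w8.png')[:,:,::-1].copy();m=np.load('w8.npy',allow_pickle=True).item()
dish(im,m,(.656,.219,.014),.014);circle(im,m,(.656,.219,.014),.028,.014)
plan([.656,.219,.0005],n=1)
E
```

```text
[0.65012978 0.17255154 0.20224688] [0.65077346 0.17233599 0.20431866] T-tcp [-0.00140634  0.06745386  0.14231244]
dark px [147.4 110.8] world [461.6 234.9] size [47.2 66.9] ang 84.8
dark px [446.3  81.3] world [778.8 274.2] size [19.5 86.9] ang 17.6
dark px [155.5  35.7] world [477.5 307.8] size [126.2  73.9] ang 1.9
dish [328.75       132.01351351] ((657.001220703125, 220.2490692138672), (53.496158599853516, 53.80366516113281)) ((657.016845703125, 220.23495483398438), 27.78348159790039)
circle px [328.1 133. ] r 28.0 mm world [0.6567 0.2194 0.014 ]
circle px [328.1 133. ] r 25.5 mm world [0.6567 0.2194 0.014 ]
t 20.55 tcp [0.6508 0.1723 0.2043] yaw 91.92 w 0.0854 F [-0.7 -0.  -0.1] tilt [-0.0025 -0.0007]
row x1 [ 4.659  0.73  20.377]
```

{"op": "carry_out", "data": {"series": [{"travel": [2.4,0.4,4.0],"rot": [0,0,0]},{"travel": [2.3,0.35,4.5],"rot": [0,0,0]},{"travel": [0,0,4.0],"rot": [0,0,0]},{"travel": [0,0,3.0],"rot": [0,0,0]},{"travel": [0,0,2.5],"rot": [0,0,0]},{"travel": [0,0,1.5],"rot": [0,0,0]},{"travel": [0,0,0],"rot": [0,0,0]},{"travel": [0,0,0],"rot": [0,0,0]}]}}

```text
time: 21.55
tcp_pos: [0.6584, 0.2202, 0.012]
tool_rot: [0.695, 0.719, 0.001, 0.001]
wrist_force: [-0.7, 0.3, 0.2]
gripper_width: 0.0854
gripper_force: 0.0
```

```bash
python3 - <<'E'
from h import *
plan([.6568,.2198,.0005],n=1)
E
```

```text
t 21.55 tcp [0.6584 0.2202 0.012 ] yaw 91.93 w 0.0854 F [-0.7  0.3  0.2] tilt [0.0025 0.0004]
row x1 [-0.036 -0.169  1.146]
```

{"op": "carry_out", "data": {"series": [{"travel": [0,-0.15,0.7],"rot": [0,0,0]},{"travel": [0,0,0.4],"rot": [0,0,0]},{"travel": [0,0,0],"rot": [0,0,0]},{"travel": [0,0,0],"rot": [0,0,0]},{"travel": [0,0,0],"rot": [0,0,0]},{"travel": [0,0,0],"rot": [0,0,0]},{"travel": [0,0,0],"rot": [0,0,0]},{"travel": [0,0,0],"rot": [0,0,0]}]}}

```text
time: 22.55
tcp_pos: [0.656, 0.2203, -0.0007]
tool_rot: [0.695, 0.719, 0.0, 0.0]
wrist_force: [-1.2, 0.3, 0.4]
gripper_width: 0.0858
gripper_force: 0.0
```

{"op": "carry_out", "data": {"series": [{"travel": [0,0,0],"rot": [0,0,0]},{"travel": [0,0,0],"rot": [0,0,0]},{"travel": [0,0,0],"rot": [0,0,0]},{"travel": [0,0,0],"rot": [0,0,0]},{"travel": [0,0,0],"rot": [0,0,0]},{"travel": [0,0,0],"rot": [0,0,0]},{"travel": [0,0,0],"rot": [0,0,0]},{"travel": [0,0,0],"rot": [0,0,0]}], "hand": -0.2, "squeeze": 25}}

```text
time: 23.55
tcp_pos: [0.6562, 0.2203, -0.0004]
tool_rot: [0.695, 0.719, 0.0, 0.0]
wrist_force: [-0.5, 0.1, 4.9]
gripper_width: 0.0553
gripper_force: 26.9
```

```bash
python3 - <<'E'
from h import *
plan([.465,.24,.18],84.7)
E
```

```text
t 23.55 tcp [ 6.562e-01  2.203e-01 -4.000e-04] yaw 91.95 w 0.0553 F [-0.5  0.1  4.9] tilt [0.0005 0.0001]
[ 0.33 -2.38 -2.26] 0.0158
[ 0.29 -2.38 -2.26] 0.0158
[ 0.25 -2.39 -2.26] 0.0158
[ 0.21 -2.39 -2.26] 0.0158
[ 0.18 -2.4  -2.26] 0.0158
[ 0.14 -2.4  -2.26] 0.0158
[ 0.1  -2.4  -2.26] 0.0158
[ 0.06 -2.4  -2.26] 0.0158
```

{"op": "carry_out", "data": {"series": [{"travel": [0,0,-2.0],"rot": [0,0,0]},{"travel": [0.3,-1.5,-4.0],"rot": [0,0,0.02]},{"travel": [0.3,-4.0,-4.0],"rot": [0,0,0.02]},{"travel": [0.3,-5.0,-3.5],"rot": [0,0,0.02]},{"travel": [0.3,-4.6,-3.0],"rot": [0,0,0.02]},{"travel": [0.2,-3.0,-1.5],"rot": [0,0,0.026]},{"travel": [0.1,-1.1,0],"rot": [0,0,0.02]},{"travel": [0,0,0],"rot": [0,0,0]}]}}

```text
time: 24.55
tcp_pos: [0.4641, 0.2379, 0.1793]
tool_rot: [0.739, 0.674, -0.0, 0.0]
wrist_force: [0.1, 0.2, -0.2]
gripper_width: 0.0549
gripper_force: 26.7
```

```bash
python3 look.py w9; python3 - <<'E'
from h import *
plan([.4665,.296,.006],n=1)
E
```

```text
[0.46413542 0.23787434 0.17927002] [0.46467274 0.23773795 0.17888599] T-tcp [0.00619235 0.06707792 0.14240025]
dark px [316. 184.] world [460.1 232.1] size [47.4 66.8] ang 84.8
dark px [316.5 120.8] world [466.6 296.8] size [61.  60.7] ang 86.2
dark px [628.  111.4] world [779.1 276.7] size [29.3 86. ] ang 10.4
dark px [22.8  6. ] world [206.9 424. ] size [13.9 41.7] ang 84.8
t 24.6 tcp [0.4647 0.2377 0.1789] yaw 84.75 w 0.055 F [-0.4  0.2 -1.1] tilt [-0.0001 -0.0004]
row x1 [ 5.825 -0.349 17.287]
```

{"op": "carry_out", "data": {"series": [{"travel": [2.9,-0.15,3.5],"rot": [0,0,0]},{"travel": [3.0,-0.2,4.5],"rot": [0,0,0]},{"travel": [0,0,4.0],"rot": [0,0,0]},{"travel": [0,0,2.5],"rot": [0,0,0]},{"travel": [0,0,1.8],"rot": [0,0,0]},{"travel": [0,0,1.0],"rot": [0,0,0]},{"travel": [0,0,0],"rot": [0,0,0]},{"travel": [0,0,0],"rot": [0,0,0]}]}}

```text
time: 25.6
tcp_pos: [0.4667, 0.297, 0.0067]
tool_rot: [0.739, 0.674, 0.0, 0.0]
wrist_force: [-0.8, 1.3, -1.3]
gripper_width: 0.0546
gripper_force: 26.8
```

```bash
python3 - <<'E'
from h import *
plan([.4666,.297,.005],n=1)
E
```

```text
t 25.6 tcp [0.4667 0.297  0.0067] yaw 84.72 w 0.0546 F [-0.8  1.3 -1.3] tilt [0.0008 0.0002]
row x1 [ 0.002 -0.014  0.165]
```

{"op": "carry_out", "data": {"series": [{"travel": [0,0,0.15],"rot": [0,0,0]},{"travel": [0,0,0],"rot": [0,0,0]},{"travel": [0,0,0],"rot": [0,0,0]},{"travel": [0,0,0],"rot": [0,0,0]},{"travel": [0,0,0],"rot": [0,0,0]},{"travel": [0,0,0],"rot": [0,0,0]},{"travel": [0,0,0],"rot": [0,0,0]},{"travel": [0,0,0],"rot": [0,0,0]}]}}

```text
time: 26.6
tcp_pos: [0.4662, 0.2969, 0.0047]
tool_rot: [0.739, 0.674, -0.0, 0.0]
wrist_force: [0.1, -0.5, -0.0]
gripper_width: 0.0552
gripper_force: 26.8
```

{"op": "carry_out", "data": {"series": [{"travel": [0,0,0],"rot": [0,0,0]},{"travel": [0,0,0],"rot": [0,0,0]},{"travel": [0,0,0],"rot": [0,0,0]},{"travel": [0,0,0],"rot": [0,0,0]},{"travel": [0,0,-1.5],"rot": [0,0,0]},{"travel": [0,0,-4.0],"rot": [0,0,0]},{"travel": [0,0,-5.0],"rot": [0,0,0]},{"travel": [0,0,-5.0],"rot": [0,0,0]}], "hand": 0.65}}

```text
time: 27.6
tcp_pos: [0.466, 0.2968, 0.1624]
tool_rot: [0.739, 0.674, 0.0, 0.0]
wrist_force: [1.4, 0.8, 0.6]
gripper_width: 0.0703
gripper_force: 0.0
```

{"op": "carry_out", "data": {"series": [{"travel": [0,0,-5.0],"rot": [0,0,0]},{"travel": [0,0,-3.0],"rot": [0,0,0]},{"travel": [0,0,0],"rot": [0,0,0]},{"travel": [0,0,0],"rot": [0,0,0]},{"travel": [0,0,0],"rot": [0,0,0]},{"travel": [0,0,0],"rot": [0,0,0]},{"travel": [0,0,0],"rot": [0,0,0]},{"travel": [0,0,0],"rot": [0,0,0]}], "hand": 1}}

```text
time: 28.6
tcp_pos: [0.4661, 0.2969, 0.2395]
tool_rot: [0.739, 0.674, -0.0, -0.0]
wrist_force: [-0.1, -0.0, 0.1]
gripper_width: 0.0853
gripper_force: 0.0
```

```bash
python3 look.py w10; python3 - <<'E'
from h import *
im=cv2.imread('pics/w10.png')[:,:,::-1].copy();m=np.load('w10.npy',allow_pickle=True).item()
dish(im,m,(.4666,.297,.018),.018);circle(im,m,(.4666,.297,.018),.028,.018)
plan([.665,.075,.22],n=8)
E
```

```text
[0.46613229 0.29691762 0.23950708] [0.46614383 0.29689598 0.23960442] T-tcp [0.00630742 0.06705449 0.14238831]
dark px [319.5 226.7] world [459.2 218.8] size [66.2 66.9] ang 84.8
dark px [316.6 180.2] world [460.8 280.8] size [80.  61.5] ang 84.8
dark px [585.4 156.4] world [795.3 279.8] size [ 99.7 105.7] ang 15.7
dark px [613.8  40.4] world [809.3 412. ] size [37.3 92.3] ang 69.1
dark px [540.6  31. ] world [726.5 428.4] size [62. 84.] ang 23.0
dark px [109.3  47.5] world [239.7 454.4] size [138.4  20.8] ang 42.1
dark px [68.6 39.1] world [196.5 467.6] size [151.5  24.7] ang 34.9
dish [319.57258065 170.40322581] ((466.41094970703125, 296.8326110839844), (52.63168716430664, 53.42210006713867)) ((466.3876037597656, 296.78680419921875), 27.360736846923828)
circle px [319.1 170.1] r 27.4 mm world [0.4659 0.2976 0.018 ]
circle px [319.1 170.1] r 30.8 mm world [0.4659 0.2976 0.018 ]
circle px [319.1 170.1] r 24.2 mm world [0.4659 0.2976 0.018 ]
t 28.65 tcp [0.4661 0.2969 0.2396] yaw 84.73 w 0.0855 F [ 0.6 -0.  -0.9] tilt [-0.0002 -0.0002]
row x8 [-2.534  2.73   0.245]
```

Dish 1 is centred, (466.4, 296.8) mm against (466.6, 296.8) mm. The square is at (459.2, 218.8) mm with the tray at 84.8°. Now the timer.

{"op": "carry_out", "data": {"series": [{"travel": [-3.0,3.2,0],"rot": [0,0,0]},{"travel": [-3.6,4.0,0],"rot": [0,0,0]},{"travel": [-3.8,4.0,0.5],"rot": [0,0,0]},{"travel": [-3.8,4.0,0.5],"rot": [0,0,0]},{"travel": [-3.4,3.8,0.5],"rot": [0,0,0]},{"travel": [-2.6,2.8,0.4],"rot": [0,0,0]},{"travel": [0,0,0],"rot": [0,0,0]},{"travel": [0,0,0],"rot": [0,0,0]}]}}

```text
time: 29.65
tcp_pos: [0.6643, 0.0761, 0.2206]
tool_rot: [0.739, 0.674, -0.0, -0.0]
wrist_force: [0.8, -0.7, -0.0]
gripper_width: 0.0853
gripper_force: 0.0
```

```bash
cat > timer.py <<'E'
from h import *
import sys
def timer(im,m,P,z,thr):
    c=proj(m,P).astype(int);s=np.linalg.norm(proj(m,np.array(P)+[.03,0,0])-proj(m,P));h=int(s*1.6);o=np.maximum(c-h,0)
    t=(im[o[1]:o[1]+2*h,o[0]:o[0]+2*h].min(2)>thr)
    for k in blobs(t,400,90000):
        k=cv2.convexHull(k+o);W=np.array([ray(m,q[0],z)[:2]*1000 for q in k],np.float32);f=cv2.minAreaRect(W);M=cv2.moments(W.reshape(-1,1,2));print('timer px',np.round(cv2.minAreaRect(k)[0],1),'rect',np.round(f[0],1),np.round(f[1],1),round(f[2],2),'cen',M['m10']/M['m00'],M['m01']/M['m00'])
E
python3 look.py w11; python3 - <<'E'
from timer import *
im=cv2.imread('pics/w11.png')[:,:,::-1].copy();m=np.load('w11.npy',allow_pickle=True).item();P=(.668,.1125,.014)
c=proj(m,P).astype(int);print(c,im[c[1]-60:c[1]+60:4,c[0]].min(1).tolist())
for t in (160,170,180): timer(im,m,P,.014,t)
cv2.imwrite('pics/w11c.png',cv2.resize(im[max(c[1]-80,0):c[1]+80,c[0]-110:c[0]+110,::-1],None,fx=2.5,fy=2.5))
plan([.668,.1125,.0005],n=1)
E
```

```text
[0.6643087  0.07613239 0.22057247] [0.66418176 0.07663351 0.2209357 ] T-tcp [0.0063682  0.06698334 0.14240605]
dark px [117.1  50.1] world [459.  226.2] size [89.3 67.3] ang 84.8
dark px [54.8 46.7] world [393.1 235. ] size [96.7  4.5] ang 84.9
[319 141] [122, 123, 123, 124, 125, 126, 126, 126, 159, 151, 159, 176, 176, 176, 176, 175, 176, 177, 179, 179, 178, 143, 102, 101, 150, 149, 150, 150, 150, 149]
timer px [320.8 141.8] rect [668.8 111.4] [51.2 56.5] 79.68 cen 669.5060987476478 110.27875497245518
timer px [321.2 141.8] rect [669.3 111.4] [50.8 55.1] 79.72 cen 669.7748213962188 110.35504779902334
t 29.7 tcp [0.6642 0.0766 0.2209] yaw 84.77 w 0.0854 F [-0.4  0.5  0.3] tilt [-0.0002  0.0003]
row x1 [ 3.601  0.059 22.044]
```

View pics/w11c.png

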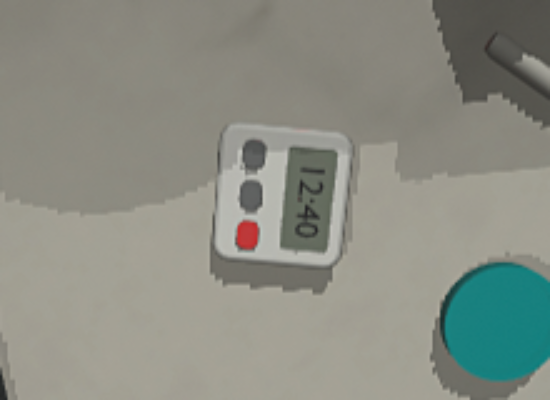

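The timer is at (321,140) with its edges at about 79.7°. The shadowed strip at its upper edge upsets the threshold, so I'll recompute the centre from the four corners.

```bash
python3 - <<'E'
from timer import *
im=cv2.imread('pics/w11.png')[:,:,::-1].copy();m=np.load('w11.npy',allow_pickle=True).item()
C=np.array([(222,124),(354,134),(338,267),(213,258)])/2.5+[209,61]
W=np.array([ray(m,c,.012)[:2]*1000 for c in C]);print(W.mean(0),np.linalg.norm(np.roll(W,-1,0)-W,axis=1),np.degrees(np.arctan2(*(np.roll(W,-1,0)-W).T[::-1])))
# edge-based: white is unsaturated-brighter than local; saturation-free hull
g=im[100:180,270:370].astype(int);print(g[40,10:95].min(1).tolist());print(g[:,50].min(1).tolist())
plan([W.mean(0)[0]/1000,W.mean(0)[1]/1000,.10],79.7)
E
```

```text
[670.26937231 113.65191159] [58.70289143 59.97295664 58.17917115 59.98879603] [  -9.37566531 -100.77103169  170.65024537   79.72965339]
[145, 151, 150, 149, 148, 148, 148, 149, 149, 148, 148, 149, 148, 150, 153, 95, 159, 180, 179, 176, 177, 177, 178, 184, 135, 83, 95, 96, 96, 96, 97, 95, 96, 64, 192, 180, 177, 176, 177, 176, 177, 183, 150, 86, 93, 94, 95, 99, 63, 67, 98, 96, 98, 76, 87, 97, 95, 96, 94, 93, 91, 84, 156, 181, 176, 182, 159, 136, 100, 124, 150, 147, 146, 146, 147, 146, 146, 145, 144, 146, 148, 147, 146, 147, 146]
[125, 126, 126, 126, 126, 125, 125, 125, 126, 125, 123, 136, 166, 161, 150, 150, 150, 150, 151, 150, 148, 158, 179, 176, 176, 175, 176, 175, 176, 176, 176, 176, 176, 176, 176, 177, 176, 177, 178, 177, 177, 178, 177, 178, 179, 178, 179, 179, 180, 183, 184, 184, 185, 186, 187, 187, 187, 188, 187, 185, 180, 177, 175, 177, 175, 148, 99, 89, 104, 103, 103, 103, 103, 101, 99, 120, 157, 151, 149, 149]
t 29.7 tcp [0.6642 0.0766 0.2209] yaw 84.77 w 0.0854 F [-0.4  0.5  0.3] tilt [-0.0002  0.0003]
[0.47 0.03 1.51] 0.0111
[0.47 0.03 1.51] 0.0111
[0.47 0.02 1.51] 0.0111
[0.47 0.02 1.51] 0.0111
[0.47 0.01 1.51] 0.0111
[0.47 0.01 1.51] 0.0111
[0.47 0.   1.51] 0.0111
[ 0.47 -0.    1.51] 0.0111
```

{"op": "carry_out", "data": {"series": [{"travel": [1.9,0.1,4.0],"rot": [0,0,0.042]},{"travel": [1.85,0.1,4.5],"rot": [0,0,0.041]},{"travel": [0,0,4.5],"rot": [0,0,0]},{"travel": [0,0,3.0],"rot": [0,0,0]},{"travel": [0,0,2.5],"rot": [0,0,0]},{"travel": [0,0,1.8],"rot": [0,0,0]},{"travel": [0,0,0],"rot": [0,0,0]},{"travel": [0,0,0],"rot": [0,0,0]}]}}

```text
time: 30.7
tcp_pos: [0.6716, 0.1131, 0.0191]
tool_rot: [0.766, 0.643, 0.001, 0.001]
wrist_force: [-0.1, 0.6, -0.4]
gripper_width: 0.0855
gripper_force: 0.0
```

```bash
python3 - <<'E'
from h import *
plan([.670,.1137,.0],n=1)
E
```

```text
t 30.7 tcp [0.6716 0.1131 0.0191] yaw 80.0 w 0.0855 F [-0.1  0.6 -0.4] tilt [0.0021 0.    ]
row x1 [ 0.03  -0.173  1.91 ]
```

{"op": "carry_out", "data": {"series": [{"travel": [0,-0.15,0],"rot": [0,0,0]},{"travel": [0,0,1.0],"rot": [0,0,0]},{"travel": [0,0,0.6],"rot": [0,0,0]},{"travel": [0,0,0.2],"rot": [0,0,0]},{"travel": [0,0,0],"rot": [0,0,0]},{"travel": [0,0,0],"rot": [0,0,0]},{"travel": [0,0,0],"rot": [0,0,0]},{"travel": [0,0,0],"rot": [0,0,0]}]}}

```text
time: 31.7
tcp_pos: [0.6695, 0.113, -0.0001]
tool_rot: [0.766, 0.643, 0.0, 0.0]
wrist_force: [0.2, -0.7, -0.5]
gripper_width: 0.0853
gripper_force: 0.0
```

{"op": "carry_out", "data": {"series": [{"travel": [0,0,0],"rot": [0,0,0]},{"travel": [0,0,0],"rot": [0,0,0]},{"travel": [0,0,0],"rot": [0,0,0]},{"travel": [0,0,0],"rot": [0,0,0]},{"travel": [0,0,0],"rot": [0,0,0]},{"travel": [0,0,0],"rot": [0,0,0]},{"travel": [0,0,0],"rot": [0,0,0]},{"travel": [0,0,0],"rot": [0,0,0]}], "hand": -0.1, "squeeze": 30}}

```text
time: 32.7
tcp_pos: [0.6696, 0.113, 0.0]
tool_rot: [0.766, 0.643, 0.0, 0.0]
wrist_force: [0.6, 0.1, 4.5]
gripper_width: 0.059
gripper_force: 33.5
```

```bash
python3 - <<'E'
from h import *
plan([.462,.17,.18],84.8)
E
```

```text
t 32.7 tcp [0.6696 0.113  0.    ] yaw 79.97 w 0.059 F [0.6 0.1 4.5] tilt [ 0.0005 -0.0001]
[ 0.25 -2.68 -2.25] -0.0105
[ 0.28 -2.68 -2.25] -0.0105
[ 0.31 -2.67 -2.25] -0.0105
[ 0.33 -2.67 -2.25] -0.0105
[ 0.36 -2.67 -2.25] -0.0105
[ 0.39 -2.66 -2.25] -0.0105
[ 0.42 -2.66 -2.25] -0.0105
[ 0.45 -2.65 -2.25] -0.0105
```

{"op": "carry_out", "data": {"series": [{"travel": [0,0,-2.0],"rot": [0,0,0]},{"travel": [0.3,-2.5,-4.0],"rot": [0,0,-0.014]},{"travel": [0.5,-4.5,-4.0],"rot": [0,0,-0.014]},{"travel": [0.5,-4.8,-3.5],"rot": [0,0,-0.014]},{"travel": [0.5,-4.5,-3.0],"rot": [0,0,-0.014]},{"travel": [0.5,-3.5,-1.5],"rot": [0,0,-0.014]},{"travel": [0.4,-1.5,0],"rot": [0,0,-0.014]},{"travel": [0,0,0],"rot": [0,0,0]}]}}

```text
time: 33.7
tcp_pos: [0.462, 0.1703, 0.1798]
tool_rot: [0.738, 0.675, -0.0, 0.0]
wrist_force: [0.7, 0.1, -1.5]
gripper_width: 0.0592
gripper_force: 33.0
```

```bash
python3 look.py w12; python3 - <<'E'
from timer import *
im=cv2.imread('pics/w12.png')[:,:,::-1].copy();m=np.load('w12.npy',allow_pickle=True).item();p=env.sense()['tcp_pos']
P=(p[0],p[1],p[2]+.014);print('tcp px',proj(m,P))
plan([.4595,.2185,.005],n=1)
E
```

```text
[0.46198074 0.17026611 0.17982275] [0.46276077 0.17000717 0.17950566] T-tcp [0.00613624 0.0670849  0.14240487]
dark px [312.5 131.2] world [459.4 218.9] size [65.1 66.9] ang 84.9
dark px [633.9  32.6] world [770.2 281.8] size [15.2 79.2] ang 10.5
tcp px [320.79751853 263.44492465]
t 33.75 tcp [0.4628 0.17   0.1795] yaw 84.8 w 0.0591 F [-0.2  0.5 -0.7] tilt [ 0.0001 -0.0003]
row x1 [ 4.805 -0.766 17.449]
```

View pics/w12.png

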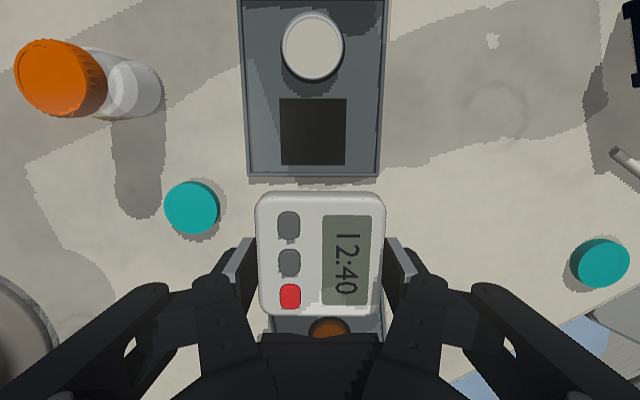

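The held timer spans rows 191–316 and its edges run square with the image. The square silhouette is at (313,131), world (459.4, 218.9).

```bash
python3 - <<'E'
from timer import *
im=cv2.imread('pics/w12.png');m=np.load('w12.npy',allow_pickle=True).item();p=np.array([.462,.1703,.1798])
print(im.min(2)[184:206,310].tolist(),im.min(2)[308:324,310].tolist())
for r,z in((191,0),(191,.005),(191,.012),(199,.014),(314,.014),(316,.010)):
    w=ray(m,(320,r),p[2]+z);a=np.radians(84.8);print(r,z,round(float((w-p)[:2]@[np.cos(a),np.sin(a)])*1000,1))
E
```

```text
[109, 147, 142, 140, 139, 149, 156, 119, 129, 136, 141, 148, 163, 179, 190, 192, 185, 180, 175, 171, 168, 168] [196, 195, 196, 195, 195, 194, 171, 130, 89, 66, 69, 70, 70, 71, 69, 72]
191 0 31.1
191 0.005 32.4
191 0.012 34.1
199 0.014 31.0
314 0.014 -27.3
316 0.01 -31.4
```

{"op": "carry_out", "data": {"series": [{"travel": [2.4,-0.3,3.5],"rot": [0,0,0]},{"travel": [2.4,-0.4,4.5],"rot": [0,0,0]},{"travel": [0,0,4.0],"rot": [0,0,0]},{"travel": [0,0,2.5],"rot": [0,0,0]},{"travel": [0,0,1.8],"rot": [0,0,0]},{"travel": [0,0,0],"rot": [0,0,0]},{"travel": [0,0,0],"rot": [0,0,0]},{"travel": [0,0,0],"rot": [0,0,0]}]}}

```text
time: 34.75
tcp_pos: [0.4605, 0.2185, 0.0174]
tool_rot: [0.739, 0.674, 0.001, 0.0]
wrist_force: [-0.6, 0.2, -0.7]
gripper_width: 0.0589
gripper_force: 33.0
```

```bash
python3 - <<'E'
from h import *
plan([.4593,.2181,.0048],84.8,n=1)
E
```

```text
t 34.75 tcp [0.4605 0.2185 0.0174] yaw 84.77 w 0.0589 F [-0.6  0.2 -0.7] tilt [0.0015 0.0003]
row x1 [-0.056 -0.122  1.261]
```

{"op": "carry_out", "data": {"series": [{"travel": [-0.05,-0.1,0],"rot": [0,0,0]},{"travel": [0,0,0.5],"rot": [0,0,0]},{"travel": [0,0,0.4],"rot": [0,0,0]},{"travel": [0,0,0.25],"rot": [0,0,0]},{"travel": [0,0,0],"rot": [0,0,0]},{"travel": [0,0,0],"rot": [0,0,0]},{"travel": [0,0,0],"rot": [0,0,0]},{"travel": [0,0,0],"rot": [0,0,0]}]}}

```text
time: 35.75
tcp_pos: [0.4588, 0.2181, 0.0053]
tool_rot: [0.739, 0.674, 0.0, 0.0]
wrist_force: [-0.3, -0.3, -0.2]
gripper_width: 0.059
gripper_force: 33.0
```

{"op": "carry_out", "data": {"series": [{"travel": [0,0,0],"rot": [0,0,0]},{"travel": [0,0,0],"rot": [0,0,0]},{"travel": [0,0,0],"rot": [0,0,0]},{"travel": [0,0,0],"rot": [0,0,0]},{"travel": [0,0,0],"rot": [0,0,0]},{"travel": [0,0,-1.5],"rot": [0,0,0]},{"travel": [0,0,-4.0],"rot": [0,0,0]},{"travel": [0,0,-5.0],"rot": [0,0,0]}], "hand": 0.75}}

```text
time: 36.75
tcp_pos: [0.4582, 0.2179, 0.1117]
tool_rot: [0.739, 0.674, -0.001, -0.0]
wrist_force: [0.3, -0.4, 0.1]
gripper_width: 0.0745
gripper_force: 0.0
```

{"op": "carry_out", "data": {"series": [{"travel": [0,0,-5.0],"rot": [0,0,0]},{"travel": [0,0,-5.0],"rot": [0,0,0]},{"travel": [0,0,-3.0],"rot": [0,0,0]},{"travel": [0,0,0],"rot": [0,0,0]},{"travel": [0,0,0],"rot": [0,0,0]},{"travel": [0,0,0],"rot": [0,0,0]},{"travel": [0,0,0],"rot": [0,0,0]},{"travel": [0,0,0],"rot": [0,0,0]}], "hand": 1}}

```text
time: 37.75
tcp_pos: [0.4585, 0.218, 0.2397]
tool_rot: [0.739, 0.674, -0.001, -0.0]
wrist_force: [-0.3, 0.2, 0.7]
gripper_width: 0.0851
gripper_force: 0.0
```

```bash
python3 look.py w13; python3 - <<'E'
from timer import *
im=cv2.imread('pics/w13.png')[:,:,::-1].copy();m=np.load('w13.npy',allow_pickle=True).item();P=(.4593,.2189,.018)
timer(im,m,P,.016,110);timer(im,m,P,.016,125)
c=proj(m,(.463,.25,.0)).astype(int);a=cv2.resize(im[c[1]-100:c[1]+80,c[0]-85:c[0]+85],None,fx=3.2,fy=3.2,interpolation=cv2.INTER_CUBIC)
cv2.imwrite('pics/w13c.png',a[:,:,::-1]);print(c)
E
```

```text
[0.45852807 0.21804037 0.23971292] [0.45858675 0.2180513  0.23985558] T-tcp [0.00636267 0.0670936  0.14238389]
dark px [319.8 169.2] world [458.6 216. ] size [88.1 67. ] ang 84.6
dark px [327.9  92.6] world [476.1 305.5] size [164.3 132.5] ang 84.7
dark px [595.6  95.5] world [790.3 273.9] size [67.9 98.2] ang 0.5
timer px [320.  168.5] rect [459.1 219.6] [60.2 58.8] 84.86 cen 459.17531530607044 219.67744727273544
timer px [320.  168.5] rect [459.3 220. ] [60.3 58.3] 83.68 cen 459.27088455293875 219.81522386875986
[320 142]
```

View pics/w13c.png

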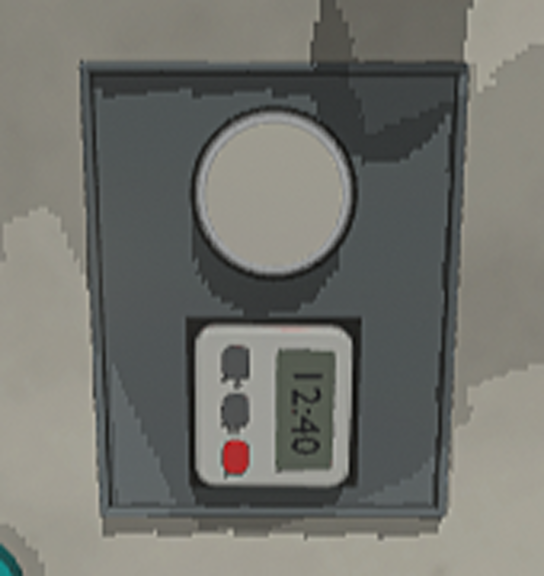

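The timer is square on its silhouette at (459.1, 219.6) mm against (459.3, 218.9) mm, and dish 1 is still centred. The robot is clear, so I'll confirm the bottle from the top camera and hand in.

```bash
python3 - <<'E'
from h import *
t=env.capture('top');m=env.camera_model('top');h=cv2.cvtColor(t,cv2.COLOR_RGB2HSV)
for k in blobs((h[:,:,0]<16)&(h[:,:,1]>150)&(h[:,:,2]>120),60,900):
    p=k[:,0].mean(0)
    if p[0]>330: print('cap',p,ray(m,p,.1))
print(env.sense()['time'],env.sign_off())
E
```

```text
cap [378.16129032 224.32258065] [ 0.4567379  -0.02728442  0.1       ]
the job is handed in; nothing more can be done
37.85 None
```

Both kits are made up and handed in at 37.9 s: each item is within about 2 mm of its silhouette's centre, the timer is square with its silhouette, the amber bottle is upright, and the robot stayed clear of the bystanders.

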